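# Stand the perforated desiccator plate in the drying rack

### The job

Take the white plate with holes that leans in a sloping cradle and stand it upright in the empty end gap of the steel drying rack, lowering it until it rests on the rack's rails; do not drop it in. Leave the middle gap free, and leave the plain plate without holes in its cradle and the plate already in the rack where they are.

Things in the scene. Friction and masses are not known exactly. Their poses are not given: they have to be found in the camera images.
- plate_center (a point): Centre of the plate to move: white porcelain disc, 120 mm diameter, 9 mm thick, 0.22 kg, with 7 round holes (dark dots; solid to the touch). x axis = disc axis. At first it leans in a cradle, 20 degrees off upright, top edge towards the robot, x axis up and away from it, centre 70 mm up. Its upper third is free on both faces, to pinch across the thickness at the top rim, hand tilted 20 degrees.
- gap_seat (a point): Where the plate's centre belongs: 78.6 mm up, in the empty end gap of the fixed steel rack (tray 170 x 130 mm). x along the row of 3 gaps (middle gap at x = -55 mm), y along the gap, z up. The plate's axis goes along x; its rim rests on two rails at y = -35 and 35 mm, which centre it. Tines at both rails leave 14 mm free up to 73 mm above the bench, then flare to 38 mm free at 92 mm.
- plain_center (a point): Centre of the bystander: same size of disc, no holes, leaning alike in the other, identical cradle. Leave it. x axis = disc axis. Cradles: fixed, black foot 110 x 110 mm; the rim rests on two pins, the lower face on two arms that stand 30 to 42 mm either side of the middle and end 22 mm above the disc's centre, measured along the disc; between the arms a sheet ends 22 mm below the centre.
- racked_center (a point): Centre of the plate that already stands in the rack's other end gap, the one nearer the robot, 110 mm from gap_seat (at its x = -110 mm). Same size, with holes. Leave it. x axis = disc axis.
Not all that is in view belongs to the job. Leave any pink or purple look-alike of the part that bears plate_center alone.

How it is judged:
By the outcome, as a careful person would: the job done as asked, in the order asked, and still so for the second after the job is handed in, with the robot touching nothing.
It also fails if it takes over 42 s, if anything falls off the work surface, if the arm or the gripper's body presses on something with over 40 N, if the wrist force passes 120 N, or if a joint passes its speed limit or range.

### The arm

A 6-joint arm with a two-finger parallel gripper is mounted at the origin on the work surface. World frame = base frame: x ahead of the robot, y to its left, z up, the work surface at z = 0. Lengths are in m, angles in degrees, forces in N, time in s.
With the tool pointing down it reaches from about 0.25 to 0.725 m from the base axis. Payload 9.7 kg.
Tool frame: the origin (TCP) lies at the very end of the fingers, on their centre line; the grasp point (between the pads) lies 19 mm behind it; z points along the fingers, y is the line along which they close (so a half turn about z gives the same grasp; the last joint's range is limited). The gripper opens to 85 mm and grips with 20 to 120 N. Pads are 22 mm wide; open, the fingers measure 114 mm over their backs; the gripper's body (76 mm by 85 mm) begins 54 mm behind the grasp point. The pads swing forward as they close: fully open they stand 13 mm farther back than shut.
Start: joints at [-75.917, 4.979, 10.078, 95.1, 0, 90], TCP at [0.134, -0.533, 0.231] pointing down, gripper open.
Joint ranges: [-179.16, 179.16], [-48.56, 103.87], [-65.8, 70.77], [-126.05, 130.52], [-82.76, 87.17], [-180, 180]. Speed limits (degrees/s): [127.2, 127.2, 147.25, 180, 180, 180].

### API

Orientations are given as [roll, pitch, yaw] about the fixed x, y, z axes, in that order (R = Rz(yaw) Ry(pitch) Rx(roll)).
In Python, from workcell import bot gives the robot as it stands.
- The arm moves only by the tool arm_command, never from a script. Its argument "series" is a list of rows, each a list of 4 numbers: the shift along the tool's x, y, z in m, then the turn about the tool's z in rad. A call has exactly 5 rows; each row is the pose to reach, as a shift and turn from the pose commanded when the call began, along the tool's axes at that moment; what a row does not reach only later rows make up. A row lasts 1/10 s, in which the tool goes at most 50 mm and 8.59 degrees, less where a joint would pass 70% of its speed; a pose out of reach is approached as far as the arm can. A call with a gripper value outside its range is refused whole. "hand" is the finger opening in m, from 0 to 0.0854, set as the call begins (left out, the last holds). The fingers move at their own pace and stop on an object; "grip_force" is the grip in N (left out, the last holds). Time passes only in rows, so rows that repeat a pose let the fingers close, or fill a call up. It gives the time, the measured TCP pose, the force, the opening and the grip force at its end, in the units of the state.
- bot.get_obs(): the state, without advancing time (a new reading comes with each control period).
- bot.camera(name): name is "scene" or "top" or "wrist"; returns a dict with "color" (420x560x3 uint8, blue, green, red), "camera_matrix" (3x3 intrinsics, pixels), "xyz" and "orientation" of the camera in the world; the wrist camera has in their place "T_tool_cam" (4x4, takes a point from camera to tool coordinates, whose origin is the TCP and whose axes are the flange's). Camera axes: x right, y up, looking along -z (the intrinsics and any distortion apply to the point x, -y, -z); pixel columns grow to the right and rows downward; lengths in m; the calibration is good to about 2 mm. A picture is of the moment at which its call begins: read the wrist's pose just before it. There is no depth.
- bot.job_done(): hands the job in; it is judged then, once.
Trained networks look in the newest picture that a camera, given by its name, has taken for a name from the list of things; names that differ only in an ending like _2 or _b are one class to them, and where a whole thing is asked for, a point or a joint stands for the part that bears it (a point fixed in the world has none). Each returns a list of dicts, best first, with "confidence" (0 to 1); they miss things now and then, are a little off and sometimes report something else, mostly with a low value. They report only what shows in the picture. A call takes as long as a camera call. They do not tell look-alikes from the thing itself.
- bot.find_in(camera, target): "location" ([column, row] in pixels, amid what is visible of it).
- bot.mark_of(camera, target): "location" ([column, row] in pixels: a listed point, or the origin of a listed thing).
The state is a dict: "time": time; "q": joint angles; "qd": joint speeds; "joint_efforts": joint torques, N m; "ee_pos": TCP position; "tcp_rot": TCP orientation; "wrist_force": force on the tool from outside, world axes, zero at the start; "torque": the same for the moment, N m; "opening": finger opening in m; "grasp_force": force on a finger pad.
Only numpy, scipy, OpenCV 4.12 (cv2) and the standard library are available. Lean on these libraries where they do the work, as an engineer would, in place of code of your own. Each camera call takes 0.05 s, during which the arm holds its last target. There are 200 camera calls.

## Working session

There is one attempt and no reset: what is moved stays moved. The work goes in short steps, Python scripts to look and compute and a tool call to move; the robot and the scene stay as the last step left them, time stands still between calls to the robot, and variables do not carry over. Pictures are saved under pics/ and viewed, at most 12 in all, crops included, and the job is handed in when it is done.

Besides the shell and the picture viewer there is one more tool, called in YAML: its name, and indented under it one key for each argument. arm_command: Moves the arm, as the interface text tells. Its arguments: {"type":"object","properties":{"series":{"type":"array"},"hand":{"type":"number"},"grip_force":{"type":"number"}},"required":["series"]}

```bash
mkdir -p pics
cat > h.py <<'E'
import numpy as np, cv2
from scipy.spatial.transform import Rotation as R
from workcell import bot
E
python3 - <<'E'
from h import *
o=bot.get_obs(); print(o)
for c in ("scene","top"):
    d=bot.camera(c); cv2.imwrite(f"pics/{c}0.png",d["color"]); print(c,d["camera_matrix"],d["xyz"],d["orientation"],[k for k in d])
    for n in ("plate_center","gap_seat","plain_center","racked_center"):
        print(n,[(np.round(x["location"]),round(x["confidence"],2)) for x in bot.mark_of(c,n)][:5])
E
```

```text
{'time': 0.0, 'q': array([-7.59158857e+01,  5.00908646e+00,  1.00334009e+01,  9.50985783e+01,
        2.33723486e-03,  9.00008413e+01]), 'qd': array([-0.04249309,  0.00093712,  0.09407995, -0.00232324,  0.05403153,
       -0.05271815]), 'joint_efforts': array([-1.57052211e-03, -5.20393002e+01,  4.64799142e+01,  1.62578851e-02,
        3.07522566e-05,  3.84311207e-06]), 'ee_pos': array([ 0.13379543, -0.5332399 ,  0.23059295]), 'tcp_rot': array([-1.79925736e+02, -2.33614246e-03,  1.40832699e+01]), 'wrist_force': array([-0.67427695,  0.2326208 ,  0.97038163]), 'torque': array([ 0.02698549, -0.01204521,  0.02333429]), 'grasp_force': 0.0, 'opening': 0.08552118386189729}
scene [[525.32169676   0.         285.81866735]
 [  0.         525.32169676 207.95072686]
 [  0.           0.           1.        ]] [ 1.15268513 -0.32583924  0.73323773] [49.81710047 -0.978921   64.40724191] ['color', 'camera_matrix', 'xyz', 'orientation']
plate_center [(array([370., 176.]), 0.97), (array([321., 206.]), 0.93), (array([413., 202.]), 0.62)]
gap_seat [(array([152., 316.]), 0.9)]
plain_center [(array([295., 244.]), 0.64)]
racked_center [(array([159., 265.]), 0.61)]
top [[471.2236341    0.         276.69106661]
 [  0.         471.2236341  205.15729908]
 [  0.           0.           1.        ]] [0.37915123 0.01442038 0.9530232 ] [  5.61521026   0.4079971  -89.18763438] ['color', 'camera_matrix', 'xyz', 'orientation']
plate_center [(array([220., 243.]), 0.91), (array([148., 166.]), 0.79), (array([138., 259.]), 0.59)]
gap_seat [(array([439., 137.]), 0.58)]
plain_center [(array([289., 162.]), 0.9)]
racked_center [(array([418., 190.]), 0.58)]
```

View pics/scene0.png

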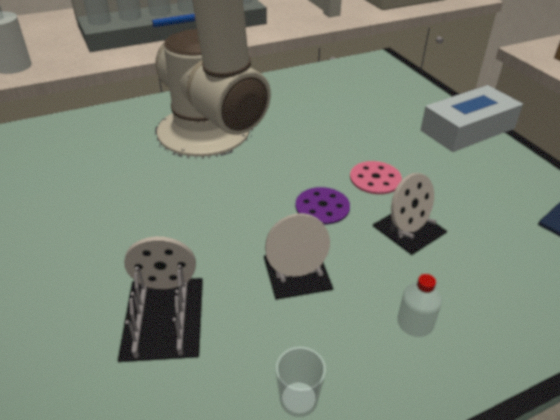

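View pics/top0.png

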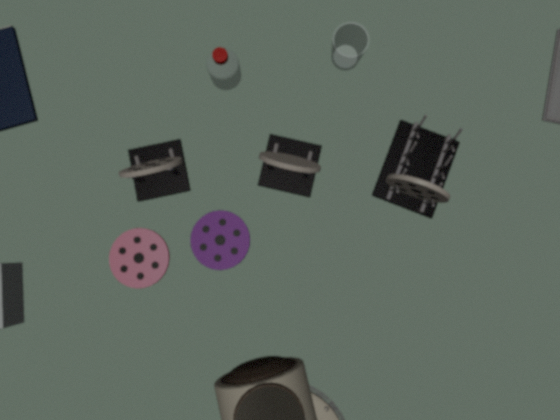

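Scene: candidates for the holed plate are pink flat disc (376,177), purple flat disc (322,205), white holed disc in cradle (413,203), plain white disc (297,245) and the racked holed one (160,263). Top view: target (150,167), plain (290,162), rack (418,170). I choose the white holed one in the cradle at scene (413,203), and check it in a crop.

```bash
cat >> h.py <<'E'
def ray(d,px):
    K=d["camera_matrix"]; v=np.linalg.inv(K)@[px[0],px[1],1]; v=np.array([v[0],-v[1],-v[2]])
    if "T_tool_cam" in d: T=d["T"]@d["T_tool_cam"]
    else:
        T=np.eye(4); T[:3,:3]=R.from_euler("xyz",d["orientation"],degrees=True).as_matrix(); T[:3,3]=d["xyz"]
    return T[:3,3],T[:3,:3]@v
def onplane(d,px,z):
    p,v=ray(d,px); return p+v*(z-p[2])/v[2]
def tri(rays):
    A=sum(np.eye(3)-np.outer(v,v)/(v@v) for p,v in rays); b=sum((np.eye(3)-np.outer(v,v)/(v@v))@p for p,v in rays)
    return np.linalg.solve(A,b)
def proj(d,P):
    p,_=ray(d,[0,0]); K=d["camera_matrix"]
    T=d["T"]@d["T_tool_cam"] if "T_tool_cam" in d else None
    M=T[:3,:3] if T is not None else R.from_euler("xyz",d["orientation"],degrees=True).as_matrix()
    c=M.T@(np.asarray(P)-p); u=K@[c[0],-c[1],-c[2]]; return u[:2]/u[2]
def wrist():
    o=bot.get_obs(); d=bot.camera("wrist"); T=np.eye(4); T[:3,:3]=R.from_euler("xyz",o["tcp_rot"],degrees=True).as_matrix(); T[:3,3]=o["ee_pos"]; d["T"]=T; return o,d
E
python3 - <<'E'
from h import *
s=bot.camera("scene"); t=bot.camera("top")
c=s["color"][150:270,350:470]; cv2.imwrite("pics/crop.png",cv2.resize(c,None,fx=4,fy=4,interpolation=cv2.INTER_CUBIC))
P={"plate":((413,202),(148,166)),"gap":((152,316),(439,137)),"plain":((295,244),(289,162)),"racked":((159,265),(418,190))}
for k,(a,b) in P.items():
    h=.0786 if k in("gap","racked") else .07
    print(k,tri([ray(s,a),ray(t,b)]).round(4),"top@h",onplane(t,b,h).round(4),"scene@h",onplane(s,a,h).round(4))
# feet
g=t["color"].max(2); m=(g<45).astype(np.uint8)
m=cv2.morphologyEx(m,cv2.MORPH_CLOSE,np.ones((5,5)))
for (x0,y0,x1,y1) in((115,130,200,215),(245,125,335,210),(360,110,470,225)):
    w=np.zeros_like(m); w[y0:y1,x0:x1]=m[y0:y1,x0:x1]
    pts=cv2.findNonZero(w)[:,0].astype(float); W=np.array([onplane(t,p,0.004)[:2] for p in pts],np.float32)
    print(cv2.minAreaRect(W*1000))
E
```

```text
plate [0.5367 0.2664 0.0686] top@h [0.5374 0.2678 0.07  ] scene@h [0.5377 0.2629 0.07  ]
gap [ 0.6004 -0.2824  0.073 ] top@h [ 0.5984 -0.2825  0.0786] scene@h [ 0.6061 -0.2809  0.0786]
plain [ 0.5477 -0.0024  0.0695] top@h [ 5.486e-01 -3.000e-04  7.000e-02] scene@h [ 0.5473 -0.0049  0.07  ]
racked [ 0.4981 -0.2424  0.0724] top@h [ 0.497  -0.2415  0.0786] scene@h [ 0.5047 -0.2424  0.0786]
((541.804931640625, 264.44964599609375), (106.3726806640625, 106.50526428222656), 12.595555305480957)
((554.934326171875, -2.4094467163085938), (105.46147918701172, 105.66046905517578), 77.6615982055664)
((552.5747680664062, -259.17193603515625), (126.38996124267578, 168.11221313476562), 69.28233337402344)
```

View pics/crop.png

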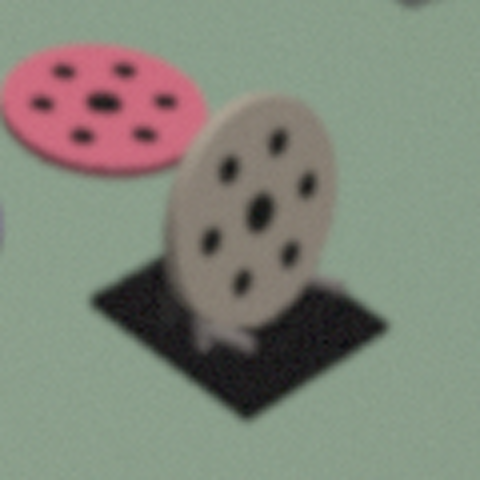

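The crop confirms the white plate with holes at scene (415,203) standing in its black cradle; the pink disc lying beside it at (376,177) is the decoy.

```bash
cat >> h.py <<'E'
def go(xyz,yaw):
    o=bot.get_obs(); M=R.from_euler("xyz",o["tcp_rot"],degrees=True).as_matrix()
    d=M.T@(np.array(xyz)-o["ee_pos"]); a=-(yaw-o["tcp_rot"][2]+180)%360-180
    a=-((yaw-o["tcp_rot"][2]+180)%360-180)
    print("t",round(o["time"],2),"shift",d.round(4),"turn",np.deg2rad(a).round(4))
E
python3 - <<'E'
from h import *
o,d=wrist(); print(d["T_tool_cam"].round(4).tolist(),d["camera_matrix"].round(1).tolist())
go([.525,.262,.25],102.6)
E
```

```text
[[0.0008, 0.9466, 0.3224, 0.0823], [1.0, -0.0009, 0.0, 0.0012], [0.0003, 0.3224, -0.9466, -0.1427], [0.0, 0.0, 0.0, 1.0]] [[361.8, 0.0, 280.2], [0.0, 361.8, 205.8], [0.0, 0.0, 1.0]]
t 0.65 shift [ 0.573  -0.6764 -0.0187] turn -1.5449
```

arm_command:
  series:
    - [0.032,-0.038,0,-0.14]
    - [0.064,-0.076,0,-0.28]
    - [0.096,-0.114,0,-0.42]
    - [0.128,-0.152,-0.005,-0.56]
    - [0.16,-0.19,-0.01,-0.7]

```text
time: 1.15
ee_pos: [0.243, -0.3084, 0.2414]
tcp_rot: [180.0, -0.0, 54.5]
wrist_force: [0.2, -0.5, 0.1]
opening: 0.0853
grasp_force: 0.0
```

```bash
python3 -c "
from h import *
go([.525,.262,.25],102.6)"
```

```text
t 1.15 shift [ 0.6281 -0.1019 -0.0086] turn -0.8399
```

arm_command:
  series:
    - [0.049,-0.008,0,-0.14]
    - [0.098,-0.016,0,-0.28]
    - [0.147,-0.024,0,-0.42]
    - [0.196,-0.032,-0.004,-0.56]
    - [0.245,-0.04,-0.008,-0.7]

```text
time: 1.65
ee_pos: [0.354, -0.0862, 0.2497]
tcp_rot: [179.9, 0.0, 94.6]
wrist_force: [1.4, -0.9, 1.3]
opening: 0.0849
grasp_force: 0.0
```

```bash
python3 -c "
from h import *
go([.525,.262,.25],102.6)"
```

```text
t 1.65 shift [ 3.333e-01  1.985e-01 -2.000e-04] turn -0.1393
```

arm_command:
  series:
    - [0.042,0.025,0,0]
    - [0.084,0.05,0,0]
    - [0.126,0.075,0,0]
    - [0.168,0.1,0,0]
    - [0.2,0.119,0,0]

```text
time: 2.15
ee_pos: [0.458, 0.1229, 0.2491]
tcp_rot: [180.0, -0.0, 94.4]
wrist_force: [-0.3, -0.7, -0.0]
opening: 0.0853
grasp_force: 0.0
```

arm_command:
  series:
    - [0.04,0.024,0,-0.05]
    - [0.08,0.048,0,-0.1]
    - [0.115,0.069,0,-0.139]
    - [0.133,0.079,0,-0.139]
    - [0.133,0.079,0,-0.139]

```text
time: 2.65
ee_pos: [0.5267, 0.261, 0.2479]
tcp_rot: [-179.9, 0.0, 102.4]
wrist_force: [-0.9, -0.5, -0.5]
opening: 0.0855
grasp_force: 0.0
```

Run:
```python
from h import *
o,d=wrist(); print(o["ee_pos"],o["tcp_rot"]); cv2.imwrite("pics/w1.png",d["color"])
for n in("plate_center","plain_center"): print(n,[(np.round(x["location"],1),round(x["confidence"],2),onplane(d,x["location"],.07).round(4)) for x in bot.mark_of("wrist",n)])
print(proj(d,[.537,.266,.07]))
```

```text
[0.52670101 0.26103544 0.24785946] [-1.79912111e+02  7.33187261e-03  1.02397504e+02]
plate_center [(array([129.7,  97.2]), 0.94, array([0.3856, 0.3018, 0.07  ])), (array([149.9, 243.1]), 0.9, array([0.4163, 0.1696, 0.07  ])), (array([290.8, 180.8]), 0.7, array([0.5358, 0.2599, 0.07  ]))]
plain_center []
[293.62320714 174.76624721]
```

View pics/w1.png

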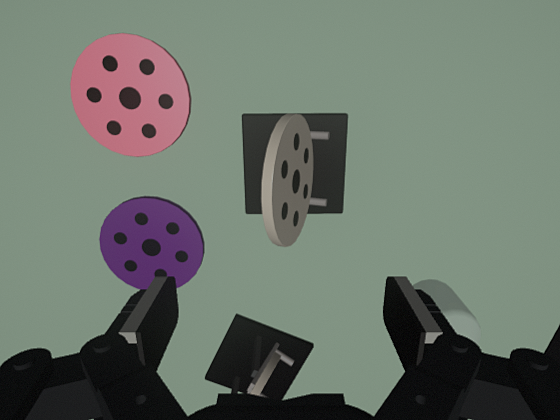

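The picture shows the holed plate centred at about (293,181) with its foot corners at (242,113),(348,115),(343,213),(247,213), square to the image so the yaw fits; pink (130,97) and purple (151,247) lie clear to the left.

Run:
```python
from h import *
o,d=wrist()
A=np.deg2rad(12.6);a=np.array([np.cos(A),np.sin(A)]);t=np.array([-a[1],a[0]])
f=lambda p:(round(a@p[:2],4),round(t@p[:2],4))
for px in((242,113),(348,115),(343,213),(247,213)): print(f(onplane(d,px,.004)))
q=onplane(d,(296,181),.0715); print("hole",f(q),"-> centre a",a@q[:2]-.0042)
print("tcp",f(o["ee_pos"]))
C=a*.5805+t*.139
u=a*.5885+t*.139; print(u); go([u[0],u[1],.105],102.6)
```

```text
(np.float64(0.5292), np.float64(0.1895))
(np.float64(0.6397), np.float64(0.1869))
(np.float64(0.6399), np.float64(0.0782))
(np.float64(0.5305), np.float64(0.0787))
hole (np.float64(0.5832), np.float64(0.134)) -> centre a 0.5790080716405329
tcp (np.float64(0.5696), np.float64(0.1373))
[0.5440051  0.26402973]
t 2.85 shift [0.0021 0.0189 0.1446] turn -0.0066
```

arm_command:
  series:
    - [-0.001,0.0175,0.02,-0.003]
    - [-0.001,0.0175,0.05,-0.003]
    - [-0.001,0.0175,0.08,-0.003]
    - [-0.001,0.0175,0.1,-0.003]
    - [-0.001,0.0175,0.11,-0.003]

```text
time: 3.35
ee_pos: [0.5427, 0.2601, 0.1378]
tcp_rot: [-179.9, 0.0, 102.4]
wrist_force: [-0.8, 0.1, 1.0]
opening: 0.0853
grasp_force: 0.0
```

arm_command:
  series:
    - [0,0,0.01,0]
    - [0,0,0.02,0]
    - [0,0,0.03,0]
    - [0,0,0.037,0]
    - [0,0,0.037,0]

```text
time: 3.85
ee_pos: [0.5431, 0.2613, 0.1013]
tcp_rot: [-179.9, 0.0, 102.4]
wrist_force: [-0.3, -0.7, -0.8]
opening: 0.0855
grasp_force: 0.0
```

arm_command:
  series:
    - [0,0,0,0]
    - [0,0,0,0]
    - [0,0,0,0]
    - [0,0,0,0]
    - [0,0,0,0]
  hand: 0.05
  grip_force: 25

```text
time: 4.35
ee_pos: [0.5435, 0.2615, 0.1025]
tcp_rot: [180.0, -0.0, 102.4]
wrist_force: [-0.6, -0.2, 1.3]
opening: 0.0497
grasp_force: 0.7
```

Run:
```python
from h import *
o,d=wrist(); print(o); cv2.imwrite("pics/w2.png",d["color"])
```

```text
{'time': 4.35, 'q': array([2.56963975e+01, 1.16123744e+01, 3.25149216e+00, 8.16300809e+01,
       2.66064924e-03, 1.03259740e+02]), 'qd': array([-0.13663715,  0.09670356, -0.05115915, -0.05173095, -0.02676288,
       -0.04913822]), 'joint_efforts': array([-2.33091214e-01, -5.91719949e+01,  4.69885254e+01, -5.21463454e-01,
       -1.09332050e-01, -2.56926232e-04]), 'ee_pos': array([0.5435086 , 0.26154562, 0.10248018]), 'tcp_rot': array([ 1.79991814e+02, -4.66246327e-03,  1.02436658e+02]), 'wrist_force': array([-0.59901032, -0.23696519,  1.32638631]), 'torque': array([0.03775262, 0.24102198, 0.02077131]), 'grasp_force': 0.6556334719061852, 'opening': 0.04974671906322467}
```

View pics/w2.png

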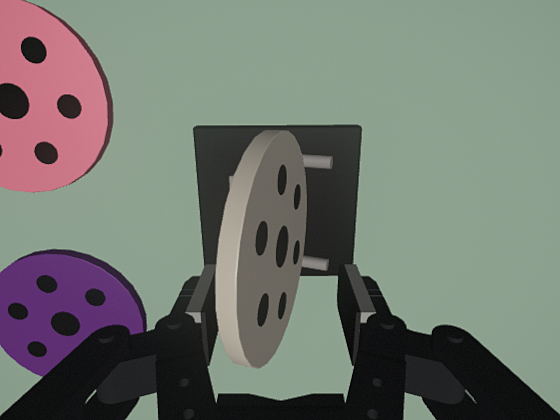

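The near pad stands just at the plate's robot-side face (col 215) and the far pad at col 345, with the plate between; its centre hole is at (282,247).

Run:
```python
from h import *
o,d=wrist()
A=np.deg2rad(12.5);a=np.array([np.cos(A),np.sin(A)]);t=np.array([-a[1],a[0]])
f=lambda p:(round(a@p[:2],4),round(t@p[:2],4))
print("hole",f(onplane(d,(282,247),.0715)),"tcp",f(o["ee_pos"]))
for px in((194,126),(361,125),(355,275),(206,273)): print(f(onplane(d,px,.004)))
```

```text
hole (np.float64(0.5876), np.float64(0.1374)) tcp (np.float64(0.5872), np.float64(0.1377))
(np.float64(0.5301), np.float64(0.1926))
(np.float64(0.6394), np.float64(0.1933))
(np.float64(0.6428), np.float64(0.0825))
(np.float64(0.5308), np.float64(0.0842))
```

arm_command:
  series:
    - [0,0.004,0,0]
    - [0,0.008,0,0]
    - [0,0.012,0,0]
    - [0,0.015,0,0]
    - [0,0.015,0,0]

```text
time: 4.95
ee_pos: [0.5586, 0.2648, 0.1021]
tcp_rot: [-180.0, 0.0, 102.4]
wrist_force: [-1.0, -0.8, 0.8]
opening: 0.05
grasp_force: 0.5
```

arm_command:
  series:
    - [0,0,0,0]
    - [0,0,0,0]
    - [0,0,0,0]
    - [0,0,0,0]
    - [0,0,0,0]
  hand: 0.02
  grip_force: 25

```text
time: 5.45
ee_pos: [0.5581, 0.2647, 0.1023]
tcp_rot: [180.0, -0.0, 102.4]
wrist_force: [-1.0, -0.8, 1.3]
opening: 0.0204
grasp_force: 0.4
```

arm_command:
  series:
    - [0,0,0,0]
    - [0,0,0,0]
    - [0,0,0,0]
    - [0,0,0,0]
    - [0,0,0,0]
  hand: 0
  grip_force: 40

```text
time: 5.95
ee_pos: [0.5573, 0.2646, 0.1025]
tcp_rot: [-179.9, -0.0, 102.4]
wrist_force: [-4.1, -1.0, 4.7]
opening: 0.0083
grasp_force: 39.0
```

Run:
```python
from h import *
o,d=wrist(); print(o["ee_pos"],o["opening"],o["grasp_force"]); cv2.imwrite("pics/w3.png",d["color"])
```

```text
[0.5573396  0.26455233 0.1024642 ] 0.00834084814190865 38.965811133384705
```

View pics/w3.png

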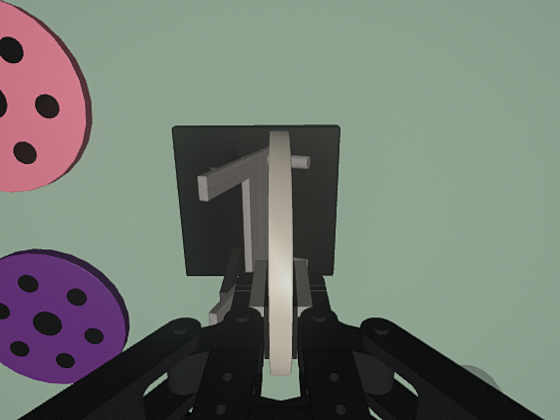

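The plate is now upright and flush between the pads (cols 268–292), off the cradle arms. Lifting.

arm_command:
  series:
    - [0,0,-0.01,0]
    - [0,0,-0.03,0]
    - [0,0,-0.06,0]
    - [0,0,-0.1,0]
    - [0,0,-0.14,0]
  grip_force: 60

```text
time: 6.5
ee_pos: [0.558, 0.2645, 0.2437]
tcp_rot: [-180.0, 0.0, 102.4]
wrist_force: [0.7, -0.1, -2.8]
opening: 0.0081
grasp_force: 60.2
```

arm_command:
  series:
    - [-0.02,0,-0.03,0]
    - [-0.05,0,-0.05,0.05]
    - [-0.09,0,-0.06,0.1]
    - [-0.13,0,-0.06,0.15]
    - [-0.17,0,-0.06,0.2]

```text
time: 7.0
ee_pos: [0.5952, 0.0973, 0.3031]
tcp_rot: [179.9, -0.0, 90.9]
wrist_force: [1.3, 0.1, -2.7]
opening: 0.0081
grasp_force: 60.3
```

Run:
```python
from h import *
o=bot.get_obs(); print(o["opening"],o["grasp_force"])
A=np.deg2rad(-20.7)
print(np.array([.5526,-.2592])+.055*np.array([np.cos(A),np.sin(A)]))
go([.602,-.281,.30],69.3)
```

```text
0.008082394102120933 60.3307843208313
[ 0.60404942 -0.27864112]
t 7.0 shift [-0.3783  0.001   0.0031] turn 0.3766
```

arm_command:
  series:
    - [-0.04,0,0,0.08]
    - [-0.085,0,0,0.16]
    - [-0.13,0,0,0.24]
    - [-0.175,0,0,0.32]
    - [-0.22,0.001,0,0.377]

```text
time: 7.5
ee_pos: [0.5993, -0.1231, 0.3027]
tcp_rot: [180.0, 0.0, 69.2]
wrist_force: [1.1, 1.6, -2.7]
opening: 0.0083
grasp_force: 60.2
```

```bash
python3 -c "
from h import *
go([.602,-.281,.28],69.3)"
```

```text
t 7.5 shift [-0.1466  0.0586  0.0228] turn -0.0019
```

Run:
```python
from h import *
o,d=wrist(); cv2.imwrite("pics/w4.png",d["color"])
print(o["ee_pos"])
for n in("gap_seat","racked_center"): print(n,[(np.round(x["location"],1),round(x["confidence"],2),onplane(d,x["location"],.0786).round(4)) for x in bot.mark_of("wrist",n)])
```

```text
[ 0.59927635 -0.12314037  0.30274513]
gap_seat [(array([327.4, 287.4]), 0.64, array([ 0.5998, -0.2764,  0.0786]))]
racked_center [(array([234.8, 291.4]), 0.6, array([ 0.4973, -0.2432,  0.0786]))]
```

View pics/w4.png

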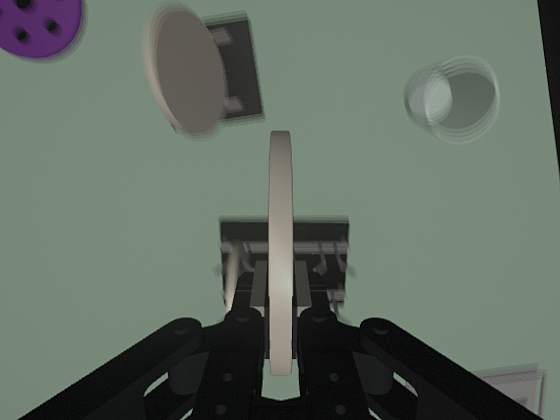

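The held plate hides part of the rack (tray corners 220,217 / 349,217; racked plate at 233,275); I move over the gap and look again.

arm_command:
  series:
    - [-0.04,0.015,0,0]
    - [-0.08,0.03,0,0]
    - [-0.12,0.045,0,0]
    - [-0.147,0.0585,0.01,0]
    - [-0.147,0.0585,0.02,0]

```text
time: 8.15
ee_pos: [0.6027, -0.2823, 0.2812]
tcp_rot: [-180.0, 0.0, 69.2]
wrist_force: [-0.4, 0.8, -4.4]
opening: 0.0081
grasp_force: 60.4
```

arm_command:
  series:
    - [0,0,0.01,0]
    - [0,0,0.02,0]
    - [0,0,0.03,0]
    - [0,0,0.03,0]
    - [0,0,0.03,0]

```text
time: 8.65
ee_pos: [0.6027, -0.2787, 0.2527]
tcp_rot: [180.0, -0.0, 69.4]
wrist_force: [-0.0, -0.5, -2.0]
opening: 0.0079
grasp_force: 60.2
```

Run:
```python
from h import *
o,d=wrist(); cv2.imwrite("pics/w5.png",cv2.resize(d["color"][60:360,80:480],None,fx=2,fy=2,interpolation=cv2.INTER_CUBIC))
print(o["ee_pos"],o["tcp_rot"])
A=np.deg2rad(-20.7);a=np.array([np.cos(A),np.sin(A)]);t=np.array([-a[1],a[0]])
for n in("gap_seat","racked_center"): print(n,[(np.round(x["location"],1),round(x["confidence"],2),onplane(d,x["location"],.0786).round(4)) for x in bot.mark_of("wrist",n)])
for P in ([.602,-.281],[.604,-.2786]): print(a@P,t@P)
print("tcp",a@o["ee_pos"][:2],t@o["ee_pos"][:2])
```

```text
[ 0.60270261 -0.27865172  0.25268102] [ 1.79998051e+02 -5.04127710e-03  6.94388872e+01]
gap_seat [(array([278.7, 179.8]), 0.76, array([ 0.6009, -0.2794,  0.0786]))]
racked_center [(array([158.4, 178.6]), 0.71, array([ 0.4997, -0.2404,  0.0786]))]
0.6624637376615514 -0.05006791670807996
0.6634862860981409 -0.047115901346529744
tcp 0.6622909341382117 -0.04762288137820113
```

View pics/w5.png

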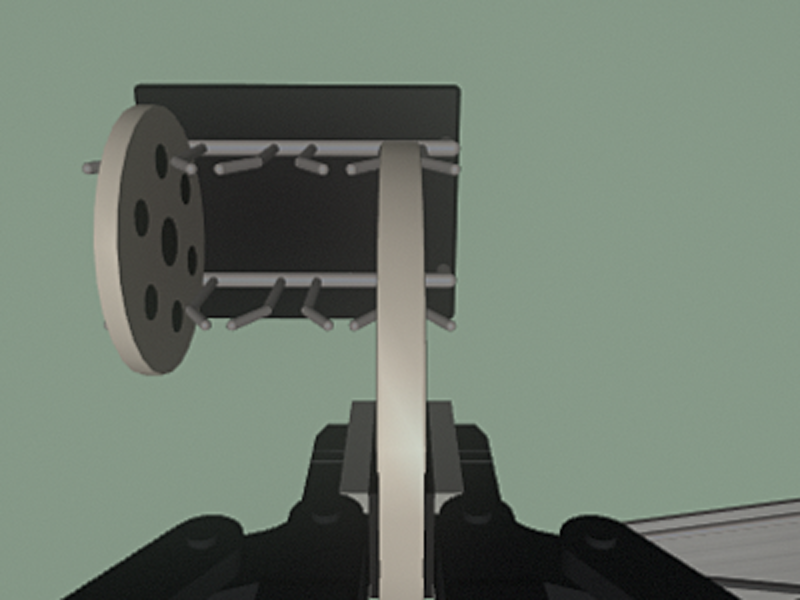

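The crop shows the tine tips of the empty end gap at (350,169),(454,170),(354,325),(450,325), with the held plate (cols 380–426) midway between them; the racked plate is at (150,240).

Run:
```python
from h import *
o,d=wrist()
A=np.deg2rad(o["tcp_rot"][2]-90);a=np.array([np.cos(A),np.sin(A)]);t=np.array([-a[1],a[0]])
W=[onplane(d,(80+x/2,60+y/2),.092)[:2]-o["ee_pos"][:2] for x,y in((350,169),(454,170),(354,325),(450,325))]
print([(round(a@w*1000,1),round(t@w*1000,1)) for w in W], "mean",[a@np.mean(W,0),t@np.mean(W,0)])
W=[onplane(d,(80+x/2,60+y/2),.035)[:2]-o["ee_pos"][:2] for x,y in((400,148),(400,280))]
print([(round(t@w*1000,1)) for w in W])
```

```text
[(np.float64(-21.0), np.float64(32.5)), (np.float64(22.6), np.float64(32.1)), (np.float64(-20.7), np.float64(-37.7)), (np.float64(22.5), np.float64(-37.6))] mean [np.float64(0.0008341121118540625), np.float64(-0.0026632171688464575)]
[np.float64(33.7), np.float64(-34.7)]
```

arm_command:
  series:
    - [-0.0015,0,0.02,0]
    - [-0.0015,0,0.04,0]
    - [-0.0015,0,0.055,0]
    - [-0.0015,0,0.065,0]
    - [-0.0015,0,0.07,0]

```text
time: 9.35
ee_pos: [0.6018, -0.2808, 0.1816]
tcp_rot: [-180.0, -0.0, 69.4]
wrist_force: [0.2, -0.1, -1.6]
opening: 0.0082
grasp_force: 60.3
```

arm_command:
  series:
    - [0,0,0.01,0]
    - [0,0,0.02,0]
    - [0,0,0.03,0]
    - [0,0,0.04,0]
    - [0,0,0.045,0]

```text
time: 9.85
ee_pos: [0.6016, -0.2807, 0.1358]
tcp_rot: [-179.9, -0.0, 69.4]
wrist_force: [0.3, -0.2, -3.0]
opening: 0.0083
grasp_force: 60.3
```

arm_command:
  series:
    - [0,0,0.003,0]
    - [0,0,0.006,0]
    - [0,0,0.009,0]
    - [0,0,0.012,0]
    - [0,0,0.014,0]

```text
time: 10.35
ee_pos: [0.602, -0.2809, 0.1231]
tcp_rot: [180.0, 0.0, 69.4]
wrist_force: [-0.8, 0.3, -2.8]
opening: 0.0081
grasp_force: 60.3
```

No side contact; continuing slowly.

arm_command:
  series:
    - [0,0,0.002,0]
    - [0,0,0.004,0]
    - [0,0,0.006,0]
    - [0,0,0.008,0]
    - [0,0,0.01,0]

```text
time: 10.85
ee_pos: [0.6019, -0.2809, 0.1131]
tcp_rot: [180.0, -0.0, 69.4]
wrist_force: [0.4, -0.5, -1.9]
opening: 0.0081
grasp_force: 60.3
```

arm_command:
  series:
    - [0,0,0.0005,0]
    - [0,0,0.001,0]
    - [0,0,0.0015,0]
    - [0,0,0.002,0]
    - [0,0,0.002,0]

```text
time: 11.35
ee_pos: [0.6019, -0.2808, 0.1112]
tcp_rot: [-180.0, 0.0, 69.4]
wrist_force: [-0.3, -0.4, -2.6]
opening: 0.0081
grasp_force: 60.3
```

arm_command:
  series:
    - [0,0,0.0005,0]
    - [0,0,0.001,0]
    - [0,0,0.0015,0]
    - [0,0,0.002,0]
    - [0,0,0.002,0]

```text
time: 11.85
ee_pos: [0.6019, -0.2808, 0.1091]
tcp_rot: [-180.0, 0.0, 69.4]
wrist_force: [0.9, 0.3, -2.7]
opening: 0.008
grasp_force: 60.3
```

arm_command:
  series:
    - [0,0,0.0005,0]
    - [0,0,0.001,0]
    - [0,0,0.0015,0]
    - [0,0,0.002,0]
    - [0,0,0.002,0]

```text
time: 12.35
ee_pos: [0.6019, -0.2808, 0.1072]
tcp_rot: [-180.0, -0.0, 69.4]
wrist_force: [1.1, -0.2, -2.8]
opening: 0.008
grasp_force: 60.3
```

arm_command:
  series:
    - [0,0,0.0005,0]
    - [0,0,0.001,0]
    - [0,0,0.0015,0]
    - [0,0,0.002,0]
    - [0,0,0.002,0]

```text
time: 12.85
ee_pos: [0.6021, -0.281, 0.1064]
tcp_rot: [179.9, 0.0, 69.4]
wrist_force: [-1.2, -0.1, 5.5]
opening: 0.0084
grasp_force: 61.5
```

arm_command:
  series:
    - [0,0,0,0]
    - [0,0,0,0]
    - [0,0,0,0]
    - [0,0,0,0]
    - [0,0,0,0]
  grip_force: 20

```text
time: 13.35
ee_pos: [0.6021, -0.281, 0.1064]
tcp_rot: [179.9, 0.0, 69.4]
wrist_force: [-1.6, -1.0, 5.0]
opening: 0.0079
grasp_force: 61.5
```

Run:
```python
from h import *
for i in range(2):
    o,d=wrist(); print(o["wrist_force"].round(1),o["torque"].round(2),o["ee_pos"].round(4))
cv2.imwrite("pics/w6.png",d["color"])
```

```text
[-1.6 -1.   5. ] [0.21 0.5  0.07] [ 0.6021 -0.281   0.1064]
[-2.5 -0.6  5.4] [0.14 0.54 0.04] [ 0.6021 -0.281   0.1064]
```

View pics/w6.png

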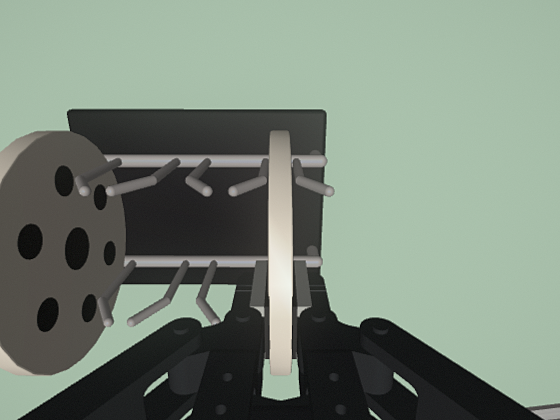

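The plate stands between the end-gap tines (232,190)/(330,190), and has just touched; the force hints at the +y rail touching first, so I nudge by 1 mm toward the other and press lightly.

arm_command:
  series:
    - [-0.0005,0,0,0]
    - [-0.001,0,0.0005,0]
    - [-0.001,0,0.001,0]
    - [-0.001,0,0.001,0]
    - [-0.001,0,0.001,0]
  grip_force: 20

```text
time: 13.95
ee_pos: [0.6021, -0.2814, 0.1062]
tcp_rot: [179.9, -0.1, 69.4]
wrist_force: [-2.4, 3.9, 10.7]
opening: 0.0083
grasp_force: 62.3
```

Run:
```python
from h import *
for i in range(2):
    o=bot.get_obs(); bot.camera("top"); print(o["wrist_force"].round(1),o["torque"].round(2),o["ee_pos"].round(4),o["grasp_force"])
```

```text
[-2.4  3.9 10.7] [1.05 0.6  0.04] [ 0.6021 -0.2814  0.1062] 62.2757613658905
[-0.9  3.8 10.7] [1.02 0.64 0.04] [ 0.6021 -0.2814  0.1062] 62.2765052318573
```

Firm on both rails (vertical and lateral both resist). I ease the side load and open a little.

arm_command:
  series:
    - [0.0005,0,-0.0005,0]
    - [0.0005,0,-0.0007,0]
    - [0.0005,0,-0.0007,0]
    - [0.0005,0,-0.0007,0]
    - [0.0005,0,-0.0007,0]

```text
time: 14.55
ee_pos: [0.6021, -0.2812, 0.1063]
tcp_rot: [179.9, -0.0, 69.4]
wrist_force: [-2.0, 1.1, 6.6]
opening: 0.0078
grasp_force: 61.8
```

arm_command:
  series:
    - [0,0,0,0]
    - [0,0,0,0]
    - [0,0,0,0]
    - [0,0,0,0]
    - [0,0,0,0]
  hand: 0.03

```text
time: 15.05
ee_pos: [0.6017, -0.2813, 0.1048]
tcp_rot: [-180.0, -0.0, 69.4]
wrist_force: [-0.0, 1.0, 0.2]
opening: 0.0305
grasp_force: 0.0
```

Run:
```python
from h import *
o,d=wrist(); print(o["ee_pos"],o["opening"],o["grasp_force"],o["wrist_force"]); cv2.imwrite("pics/w7.png",d["color"])
```

```text
[ 0.60173303 -0.28132513  0.10484035] 0.03046554854464816 0.0 [-0.04466154  0.95186577  0.16842669]
```

View pics/w7.png

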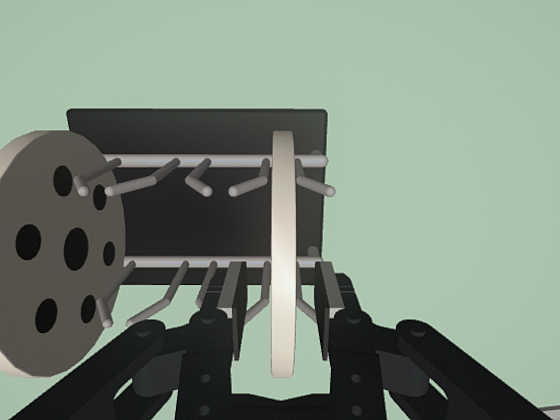

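The plate stands freely upright in the end gap (cols 271–296), with both pads clear at cols 240 and 325. Retreating straight up.

arm_command:
  series:
    - [0,0,-0.008,0]
    - [0,0,-0.02,0]
    - [0,0,-0.035,0]
    - [0,0,-0.055,0]
    - [0,0,-0.08,0]

```text
time: 15.6
ee_pos: [0.6016, -0.2812, 0.1866]
tcp_rot: [180.0, -0.0, 69.4]
wrist_force: [0.4, 0.6, 0.2]
opening: 0.0299
grasp_force: 0.0
```

arm_command:
  series:
    - [0,0,-0.02,0]
    - [0,0,-0.04,0]
    - [0,0,-0.06,0]
    - [0,0,-0.07,0]
    - [0,0,-0.07,0]

```text
time: 16.1
ee_pos: [0.6022, -0.2815, 0.2574]
tcp_rot: [179.8, 0.0, 69.4]
wrist_force: [1.4, -0.7, -0.2]
opening: 0.0296
grasp_force: 0.0
```

Run:
```python
from h import *
o=bot.get_obs(); s=bot.camera("scene"); print(o["ee_pos"],o["wrist_force"].round(1)); cv2.imwrite("pics/s9.png",s["color"])
```

```text
[ 0.60223887 -0.28153612  0.25739527] [ 1.4 -0.7 -0.2]
```

View pics/s9.png

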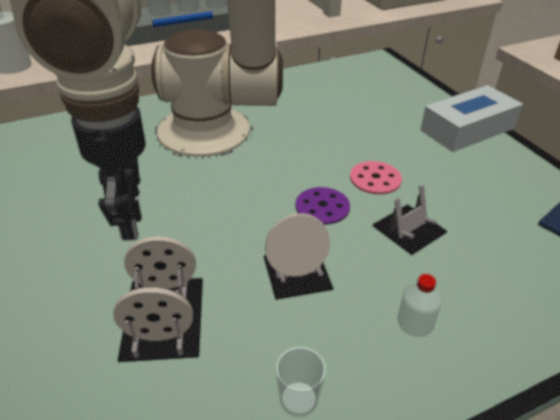

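The plate stands in the rack's front end gap (153,316), the racked plate (160,263) and the plain one (297,245) are untouched, the cradle (410,220) is empty, and the hand is clear.

```bash
python3 -c "
from h import *
print(bot.job_done())"
```

```text
the job is handed in; nothing more can be done
None
```

The white plate with holes now stands upright in the rack's empty end gap, lowered until it rested on both rails and then released; the middle gap is free, the plain plate and the already racked plate were not moved, and the job was handed in about 16 s into the 42 s limit.

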